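# Stop the germination unit rocking with a wedge

## Robot

A 7-joint arm with a two-finger parallel gripper is mounted at the origin on the work surface. World frame = base frame: x ahead of the robot, y to its left, z up, the work surface at z = 0. Lengths are in m, angles in rad, forces in N, time in s.
With the tool pointing down it reaches from about 0.4 to 0.85 m from the base axis. Payload 10.4 kg.
Tool frame: the origin (TCP) lies midway between the tips of the shut fingers; the grasp point (between the pads) lies 19 mm behind it (r.grasp_offset is the distance from the TCP to the grasp point, in m); x points along the fingers, y is the direction in which the jaws open and shut, and the axes are right-handed (so a half turn about x gives the same grasp; the last joint's range is limited). The gripper opens to 87 mm and grips with 3 to 60 N. Pads are 19 mm wide; open, the fingers measure 117 mm over their backs; the gripper's body (75 mm by 190 mm) begins 51 mm behind the grasp point.
Start: joints at [-1.296, 0.332, -0.065, 1.46, 0.022, 1.35, -0.088], TCP at [0.183, 0.598, 0.223] pointing down, gripper open.
Joint ranges: [-2.6, 2.6], [-0.5, 2.12], [-1.47, 1.34], [0.16, 2.42], [-1.27, 4.41], [0.06, 2.06], [-2.6, 2.6]. Speed limits (rad/s): [2.22, 2.22, 2.79, 2.79, 3.14, 3.14, 3.14].

## Interface

Orientations are given as a unit quaternion [x, y, z, w].
In Python, from bench import r, vision, close_job gives the robot as it stands. The module is installed in compiled form; this text tells all that it offers.
- The arm moves only by the shell command python3 -m pendant 'ROWS' [OPENING] [FORCE]. ROWS is text: rows parted by semicolons, each of 6 numbers parted by spaces: the shift along the tool's x, y, z in units of 0.25 m (1.0 is 0.25 m), then the turn, a rotation vector about the tool's x, y, z in units of 1.5 rad (1.0 is 1.5 rad). A call has 1 to 8 rows; each row is the pose to reach, as a shift and turn from the pose commanded when the call began, along the tool's axes at that moment; what a row does not reach only later rows make up. A row lasts 1/10 s, in which the tool goes at most 50 mm and 8.59 degrees, less where a joint would pass 70% of its speed; a pose out of reach is approached as far as the arm can. A call with a number of a shift or a turn outside -1 to 1 is refused whole. A call with a gripper value outside its range is refused whole. OPENING is the gripper command: -1 is shut, 1 is fully open, values between are in proportion, set as the call begins (- or left out, the last holds). The fingers move at their own pace and stop on an object; FORCE is the grip in N (left out, the last holds). Time passes only in rows, so rows that repeat a pose let the fingers close. It gives the time, the measured TCP pose, the force and the opening at its end, in the units of the state.
- r.read_state(): the state, without advancing time (a new reading comes with each control period).
- vision.camera(name): name is "scene" or "top" or "wrist"; returns (picture, depth): 420x560x3 uint8, blue, green, red; 420x560 float32, m along the optical axis (not along the pixel's ray), 0 where there is no reading.
- vision.get_calibration(name): a dict with "camera_matrix" (3x3 intrinsics, pixels), "k1" (the pictures are not rectified: a ray, as slopes to the right and down, at radius r is drawn at 1 + k1 r^2 times it, then the intrinsics apply), "rvec" (rotation vector, rad) and "tvec" (3), from world to camera coordinates, as OpenCV has them. Camera axes: x right, y down, z forward; pixel columns grow to the right and rows downward; lengths in m; the calibration is good to about 2 mm. A picture is of the moment at which its call begins: read the wrist's pose just before it. get_calibration takes no time and is no camera call; for the wrist camera it gives the pose at the moment of the call.
- close_job(): hands the job in, once; it reports no verdict.
The state is a dict: "time": time; "joint_positions": joint angles; "joint_vel": joint speeds; "joint_torque": joint torques, N m; "ee_pos": TCP position; "eef_rot": TCP orientation; "ft_force": force on the tool from outside, world axes, zero at the start; "torque": the same for the moment, N m; "width": finger opening in m.
Only numpy, scipy, OpenCV 4.12 (cv2) and the standard library are available. Lean on these libraries where they do the work, as an engineer would, in place of code of your own. Each camera call takes 0.05 s, during which the arm holds its last target. There are 200 camera calls.

## Task

The white germination unit rocks on its short foot: first press its green-spotted corner down with the fingertips to feel it rock, then push the orange wedge, thin end first, along the bench under the foot at that corner until the unit no longer rocks, without jacking it up or shoving it along. To finish, press firmly on the green spot again and end the program while still pressing, with the unit standing level and steady on its wedge. Nothing is to be picked up, and the pots and other things around are to stay where they are.

Things in the scene. Friction and masses are not known exactly. Their poses are not given: they have to be found in the camera images.
- unit: Loose white germination unit, 2.5 to 3.5 kg; body 220 (x) x 280 (y) mm, underside 26 mm and flat top 78 mm above the bench. Four round-ended rubber feet, 22 mm diameter, at x = +-85, y = +-110 mm; the one at (+85, +110) is short, so it stands level on the other three. Origin: bench level under its centre; x, y along its sides, z up.
- foot_root (a point): Where the short foot joins the unit's underside, 26 mm above the bench, right below the green spot. The foot's round end hangs 4 to 9 mm (unknown, differs each time) above the bench while the unit is level.
- corner_spot (a point): Centre of the flat green spot (36 mm disc) on the unit's top right above the short foot, 25 and 30 mm in from that corner's two edges, 79 mm above the bench. About 2 N downwards here tips the unit until the short foot meets the bench (or the wedge); released, it rocks back level. Once wedged it hardly gives.
- pots_top (a point): Middle of the block of black seedling pots fixed on the unit's top, 130 (unit x) x 175 (unit y) mm, 105 mm above the bench; soft-looking leaves reach 145 mm. The pots end 50 mm (x) and 65 mm (y) short of the green spot's centre.
- wedge: Loose orange wedge flat on the bench, 130 (own y) x 50 (own x) mm, 0.12 kg. Top slopes evenly from 2 mm high at the thin end (-y) to 20 mm at the upright thick end (+y). Origin: centre of underside. Starts on the unit's +y side in front of the short foot, thin end towards it, up to 10 mm out of line and 0.15 rad askew.
- wedge_back (a point): Middle of the wedge's thick upright end face (50 wide x 20 high mm), 10 mm above the bench: the face to push on. The wedge slides with 1 to 2 N; once it meets the short foot the push needed rises steeply, and about 10 N begins to shove the unit along or jack it up.
- wedge_tip (a point): Middle of the wedge's thin end, 1 mm above the bench.
- pot_far: Loose black square plant pot with a sprout, 60 mm wide, 52 mm high, leaves to 85 mm; beside the wedge's path. Leave alone. Origin: centre of underside.
- pot_near: The same kind of pot on the other side of the wedge's path. Leave alone. Origin: centre of underside.
- spray: Loose clear bottle with blue cap, 68 mm diameter, 170 mm high. Leave alone. Origin: centre of underside.
- jar: Loose amber jar, 60 mm diameter, 80 mm high. Leave alone. Origin: centre of underside.
- spatula: Loose spatula with a wooden handle, 170 mm long, lying on the bench. Leave alone.
- beaker: Loose clear beaker, 66 mm diameter, 85 mm high. Leave alone. Origin: centre of underside.
Mind the look-alikes: they are no part of the job. Several things have the shape of the wedge; the one meant has the colours described above.

How it is judged:
By the outcome, as a careful person would: the job done as asked, in the order asked, and still so for the second after the job is handed in, while the arm keeps its last pose, push and grip.
It also fails if it takes over 51 s, if anything falls off the work surface, if the arm or the gripper's body presses on something with over 40 N, if the wrist force passes 120 N, or if a joint passes its speed limit or range.

## Working session

There is one attempt and no reset: what is moved stays moved. The work goes in short steps, Python scripts to look and compute and a shell command to move; the robot and the scene stay as the last step left them, time stands still between calls to the robot, and variables do not carry over. Pictures are saved under pics/ and viewed, about 8 in all and at most 12, crops included, and the job is handed in when it is done.

```bash
mkdir -p pics
cat > h.py <<'E'
import numpy as np,cv2
from scipy.spatial.transform import Rotation as R
from bench import r,vision
def ray(c,px):
    K=np.array(c["camera_matrix"]);k=float(c["k1"])
    d=cv2.undistortPoints(np.array([[px]],float),K,np.array([k,0,0,0,0.]))[0,0]
    M=cv2.Rodrigues(np.array(c["rvec"],float))[0];t=np.array(c["tvec"],float).ravel()
    return -M.T@t, M.T@np.array([d[0],d[1],1.])
def onplane(c,px,z):
    o,d=ray(c,px);return o+d*(z-o[2])/d[2]
def tool(dw,q=None):
    s=r.read_state();return R.from_quat(s["eef_rot"]).inv().apply(dw)/0.25
E
python3 - <<'E'
from h import *
import json
s=r.read_state();print({k:np.round(v,3).tolist() for k,v in s.items()})
print(np.round(R.from_quat(s["eef_rot"]).as_matrix(),3))
for n in("scene","top"):
    p,d=vision.camera(n);cv2.imwrite(f"pics/{n}0.png",p);np.save(f"{n}0.npy",d)
    c=vision.get_calibration(n);print(n,c)
E
```

```text
{'time': 0.0, 'joint_positions': [-1.296, 0.333, -0.065, 1.461, 0.022, 1.35, -0.089], 'joint_vel': [0.001, -0.001, -0.0, 0.001, 0.0, -0.001, 0.002], 'joint_torque': [-0.002, -62.326, 0.023, -38.993, -0.062, 0.039, 0.0], 'ee_pos': [0.183, 0.597, 0.222], 'eef_rot': [0.104, 0.699, -0.105, 0.699], 'ft_force': [0.178, -1.096, 0.153], 'torque': [0.028, -0.033, 0.039], 'width': 0.087}
[[-0.     0.293  0.956]
 [-0.001  0.956 -0.293]
 [-1.    -0.001  0.   ]]
scene {'camera_matrix': array([[408.36867604,   0.        , 283.2174281 ],
       [  0.        , 408.36867604, 202.69043307],
       [  0.        ,   0.        ,   1.        ]]), 'k1': -0.07796723318212925, 'rvec': array([ 2.05743644,  1.70787832, -0.4788119 ]), 'tvec': array([-0.07466128, -0.37453008,  1.60277802])}
top {'camera_matrix': array([[476.66566231,   0.        , 279.80800985],
       [  0.        , 476.66566231, 217.1667687 ],
       [  0.        ,   0.        ,   1.        ]]), 'k1': -0.03304191322460402, 'rvec': array([ 2.14600165, -2.15245924,  0.11773704]), 'tvec': array([0.00856807, 0.48814646, 1.41347633])}
```

View pics/top0.png

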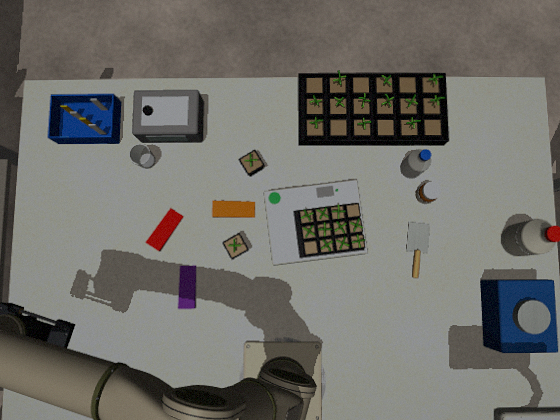

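View pics/scene0.png

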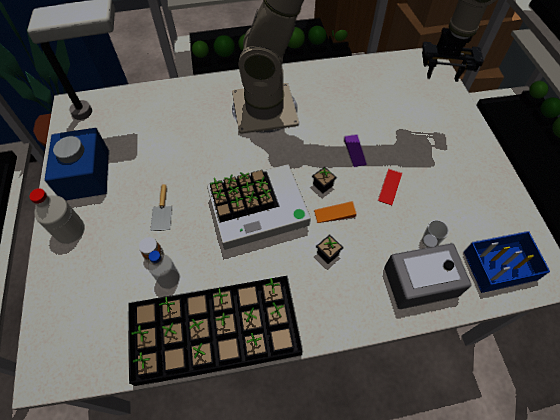

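Top view: the wedge candidates are red (165,230), purple (187,287) and orange (234,209). The orange one fits: right colour, lying in front of the green spot (275,198) on the unit. Pots are at (252,162) and (235,245). Next I'll measure and confirm with a crop.

Run:
```python
from h import *
p=cv2.imread("pics/top0.png");c=vision.get_calibration("top");d=np.load("top0.npy")
hsv=cv2.cvtColor(p,cv2.COLOR_BGR2HSV)
def big(m):
    cs=cv2.findContours(m.astype(np.uint8),cv2.RETR_EXTERNAL,cv2.CHAIN_APPROX_NONE)[0];return max(cs,key=cv2.contourArea)
g=cv2.inRange(hsv,(50,120,60),(85,255,255));g[:,:262]=0;g[:,290:]=0;g[210:]=0
k=big(g);m=cv2.moments(k);sp=(m['m10']/m['m00'],m['m01']/m['m00']);print("spot",sp,onplane(c,sp,.079),cv2.contourArea(k))
o=cv2.inRange(hsv,(8,150,100),(22,255,255));o[:190]=0;o[225:]=0;o[:,:205]=0;o[:,260:]=0
k=big(o);b=cv2.boxPoints(cv2.minAreaRect(k))
for q in b:print("wedge corner",q,onplane(c,q,.0).round(3),onplane(c,q,.02).round(3))
# pots
for q in((252,162),(235,245)):print("pot",onplane(c,q,.052).round(3))
# unit white: edges
for q in((264,189),(358,180),(367,256),(272,265)):print("unit corner",onplane(c,q,.078).round(3))
cv2.imwrite("pics/crop1.png",cv2.resize(p[140:290,140:380],None,fx=3.3,fy=3.3,interpolation=cv2.INTER_CUBIC))
```

```text
spot (274.109756097561, 197.5) [0.5404986  0.02299696 0.079     ] 82.0
wedge corner [213. 216.] [0.497 0.215 0.   ] [0.494 0.212 0.02 ]
wedge corner [213. 201.] [0.544 0.216 0.   ] [0.54  0.213 0.02 ]
wedge corner [254. 201.] [0.543 0.088 0.   ] [0.54  0.086 0.02 ]
wedge corner [254. 216.] [0.496 0.088 0.   ] [0.493 0.086 0.02 ]
pot [0.654 0.091 0.052]
pot [0.403 0.14  0.052]
unit corner [0.566 0.053 0.078]
unit corner [ 0.592 -0.225  0.078]
unit corner [ 0.368 -0.246  0.078]
unit corner [0.343 0.029 0.078]
```

View pics/crop1.png

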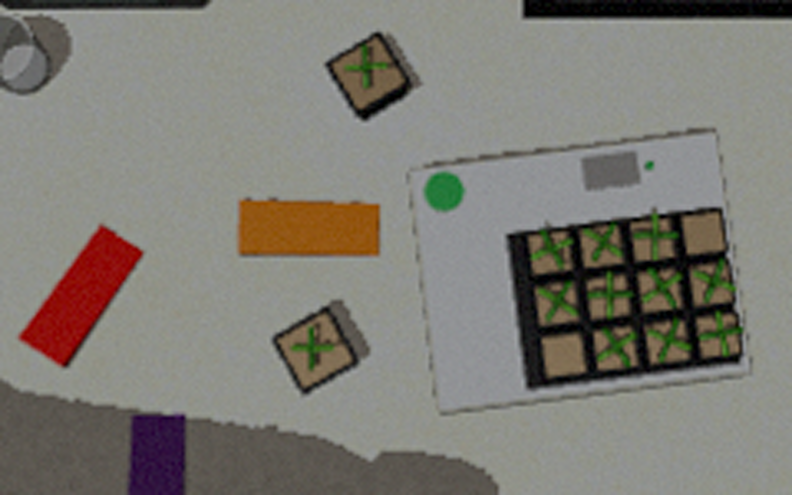

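The crop confirms the orange wedge, with its thin end towards the green spot (unit corner). The red and purple ones are decoys. I'll move over with the fingers shut and the jaws along world x.

```bash
R1="0.2 -0.87 1 0.85 0 0"; python3 -m pendant '0.2 -0.87 1 0.85 0 0;0.2 -0.87 1 0.85 0 0;0.2 -0.87 1 0.85 0 0;0.2 -0.87 1 0.85 0 0;0.2 -0.87 1 0.85 0 0;0.2 -0.87 1 0.85 0 0;0.2 -0.87 1 0.85 0 0;0.2 -0.87 1 0.85 0 0' -1 20
python3 - <<'E'
from h import *
s=r.read_state();print(s["ee_pos"],R.from_quat(s["eef_rot"]).as_matrix().round(3));print(tool(np.array([.5405,.023,.13])-s["ee_pos"]))
E
```

```text
time: 0.9
ee_pos: [0.3611, 0.3112, 0.1718]
eef_rot: [0.484, 0.514, -0.485, 0.515]
ft_force: [-0.2, -0.1, 0.2]
width: 0.0311
[0.36109494 0.31118533 0.17179467] [[-0.     0.998  0.059]
 [-0.002  0.059 -0.998]
 [-1.    -0.     0.002]]
[0.16900555 0.64792306 1.1930519 ]
```

```bash
python3 -m pendant '0 0.65 1 0 0 0;0 0.65 1 0 0 0;0 0.65 1 0 0 0;0 0.65 1 0 0 0;0 0.65 1 0 0 0;0 0.65 1 0 0 0;0 0.65 1 0 0 0;0 0.65 1 0 0 0'
python3 - <<'E'
from h import *
s=r.read_state();c=vision.get_calibration("wrist");p,d=vision.camera("wrist");cv2.imwrite("pics/w1.png",p)
import pickle;pickle.dump((c,d),open("w1.pkl","wb"))
print(s["ee_pos"],s["ft_force"],tool(np.array([.5405,.023,.1])-s["ee_pos"]))
E
```

```text
time: 1.7
ee_pos: [0.5389, 0.0776, 0.172]
eef_rot: [0.482, 0.517, -0.482, 0.517]
ft_force: [-0.2, 1.4, 0.3]
width: 0.0004
[0.53892259 0.07764434 0.17204136] [-0.21072384  1.40146202  0.28728614] [ 0.28815383 -0.00934151  0.21848411]
```

View pics/w1.png

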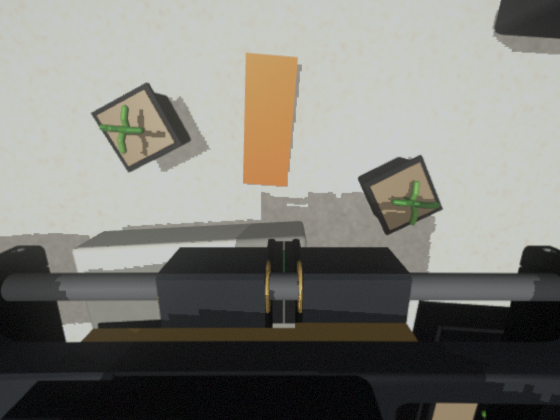

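Wrist view: the wedge runs from its thick end at (272,55) to its thin end at (266,186). The unit's front edge is at row ~235, with the pots clear on both sides.

Run:
```python
from h import *
import pickle
c,d=pickle.load(open("w1.pkl","rb"));p=cv2.imread("pics/w1.png");h=cv2.cvtColor(p,cv2.COLOR_BGR2HSV)
o=cv2.inRange(h,(8,150,90),(22,255,255));o[200:]=0
k=max(cv2.findContours(o,cv2.RETR_EXTERNAL,cv2.CHAIN_APPROX_NONE)[0],key=cv2.contourArea)
q=cv2.approxPolyDP(k,8,True)[:,0];print(q.tolist())
P=[onplane(c,a,.02 if a[1]<100 else .002) for a in q.astype(float)];
for a in P:print(a.round(4))
b=np.mean([a for a in P if a[2]>.01],0);t=np.mean([a for a in P if a[2]<.01],0)
print("back",b,"tip",t,"yaw",np.arctan2(-(b-t)[0],(b-t)[1]))
print("front edge of unit",[onplane(c,a,.078).round(4) for a in((105,232.),(303,223.))])
for a in((138,128),(402,200)):print("pot",onplane(c,a,.052).round(3))
```

```text
[[244, 180], [285, 184], [287, 159], [266, 150]]
[0.4925 0.0906 0.002 ]
[0.5392 0.0894 0.002 ]
[0.5394 0.1176 0.002 ]
[0.5155 0.1258 0.002 ]
back nan tip [0.52164806 0.10585125 0.002     ] yaw nan
front edge of unit [array([0.3769, 0.0478, 0.078 ]), array([0.5567, 0.0692, 0.078 ])]
pot [0.4   0.141 0.052]
pot [0.654 0.091 0.052]
  return _methods._mean(a, axis=axis, dtype=dtype,
  ret = ret.dtype.type(ret / rcount)
```

```bash
python3 -m pendant '0.28 -0.01 0.22 0 0 0;0.28 -0.01 0.22 0 0 0;0.28 -0.01 0.22 0 0 0;0.28 -0.01 0.22 0 0 0'
```

```text
time: 2.15
ee_pos: [0.5397, 0.025, 0.1023]
eef_rot: [0.481, 0.519, -0.481, 0.518]
ft_force: [0.2, 0.1, 0.6]
width: 0.0002
```

```bash
python3 -m pendant '0.05 0 0.01 0 0 0;0.08 0 0.01 0 0 0;0.08 0 0.01 0 0 0';python3 -m pendant '0.008 0 0 0 0 0;0.008 0 0 0 0 0';python3 -m pendant '0.008 0 0 0 0 0;0.008 0 0 0 0 0';python3 -m pendant '0.008 0 0 0 0 0;0.008 0 0 0 0 0'
python3 - <<'E'
from h import *
import pickle
c,d=pickle.load(open("w1.pkl","rb"))
for a,z in(((244,185),.002),((288,186),.002),((246,54),.02),((297,57),.02)):print(onplane(c,a,z).round(4))
print(R.from_quat(r.read_state()["eef_rot"]).as_matrix().round(3))
E
```

```text
time: 2.45
ee_pos: [0.5399, 0.0221, 0.0816]
eef_rot: [0.481, 0.519, -0.481, 0.518]
ft_force: [0.3, 0.7, -0.3]
width: 0.0005
time: 2.65
ee_pos: [0.5406, 0.0215, 0.0806]
eef_rot: [0.481, 0.518, -0.481, 0.518]
ft_force: [-0.1, 0.3, -0.1]
width: 0.0005
time: 2.85
ee_pos: [0.5406, 0.0213, 0.0785]
eef_rot: [0.481, 0.518, -0.481, 0.518]
ft_force: [-0.9, 0.2, 0.2]
width: 0.0003
time: 3.05
ee_pos: [0.541, 0.0215, 0.0767]
eef_rot: [0.482, 0.518, -0.481, 0.518]
ft_force: [-0.0, 1.2, 1.7]
width: 0.0002
[0.4927 0.0849 0.002 ]
[0.5427 0.0873 0.002 ]
[0.4925 0.2159 0.02  ]
[0.5414 0.2168 0.02  ]
[[ 0.001  0.997  0.073]
 [ 0.     0.073 -0.997]
 [-1.     0.001 -0.   ]]
```

```bash
for i in 1; do python3 -m pendant '0.008 0 0 0 0 0;0.008 0 0 0 0 0'; python3 -m pendant '0.008 0 0 0 0 0;0.008 0 0 0 0 0';python3 -m pendant '0.008 0 0 0 0 0;0.008 0 0 0 0 0'; done
```

```text
time: 3.25
ee_pos: [0.5409, 0.0215, 0.0746]
eef_rot: [0.482, 0.518, -0.481, 0.518]
ft_force: [1.5, 0.4, 2.3]
width: 0.0004
time: 3.45
ee_pos: [0.5405, 0.0212, 0.0723]
eef_rot: [0.481, 0.518, -0.481, 0.518]
ft_force: [1.0, 1.6, 2.2]
width: 0.0005
time: 3.65
ee_pos: [0.5408, 0.0215, 0.0707]
eef_rot: [0.482, 0.518, -0.481, 0.518]
ft_force: [1.5, 2.8, 5.9]
width: 0.0004
```

```bash
python3 -m pendant '0.005 0 0 0 0 0;0.005 0 0 0 0 0'; python3 -m pendant '-0.02 0 0 0 0 0;-0.04 0 0 0 0 0;-0.06 0 0 0 0 0;-0.1 0 0 0 0 0;-0.28 0 0 0 0 0;-0.4 0 0 0 0 0;-0.4 0 0 0 0 0'
python3 - <<'E'
from h import *
s=r.read_state();p,d=vision.camera("top");cv2.imwrite("pics/top1.png",p)
print(tool(np.array([.519,.26,.17])-s["ee_pos"]))
E
```

```text
time: 3.85
ee_pos: [0.5411, 0.0216, 0.0704]
eef_rot: [0.482, 0.518, -0.481, 0.518]
ft_force: [-2.7, 2.1, 17.4]
width: 0.0004
time: 4.55
ee_pos: [0.5428, 0.0212, 0.174]
eef_rot: [0.484, 0.517, -0.479, 0.519]
ft_force: [0.4, 0.3, -0.2]
width: 0.0004
[ 0.01664737 -0.02568786 -0.95959853]
```

```bash
python3 -m pendant '0 -0.03 -0.89 0.046 0 0;0 -0.03 -0.89 0.046 0 0;0 -0.03 -0.89 0.046 0 0;0 -0.03 -0.89 0.046 0 0;0 -0.03 -0.89 0.046 0 0;0 -0.03 -0.89 0.046 0 0;0 -0.03 -0.89 0.046 0 0' -0.68
python3 - <<'E'
from h import *
import pickle
c,d=pickle.load(open("w1.pkl","rb"));p=cv2.imread("pics/w1.png");h=cv2.cvtColor(p,cv2.COLOR_BGR2HSV)
g=cv2.inRange(h,(40,120,40),(85,255,255));M=cv2.Rodrigues(c["rvec"])[0];K=c["camera_matrix"]
for lo,hi in((80,200),(370,450)):
    v,u=np.nonzero(g);k=(u>lo)&(u<hi)&(v<235)&(v>80);u,v=u[k],v[k]
    z=d[v,u];xy=cv2.undistortPoints(np.stack([u,v],1)[:,None].astype(float),K,np.array([c["k1"],0,0,0,0]))[:,0]
    P=(np.c_[xy,np.ones(len(u))]*z[:,None]-c["tvec"].ravel())@M
    P=P[z>0];print(len(P),P.min(0).round(3),P.max(0).round(3))
s=r.read_state();print(s["ee_pos"],R.from_quat(s["eef_rot"]).as_matrix().round(3))
print(tool(np.array([.518,.24,.013])-s["ee_pos"]))
E
```

```text
time: 5.3
ee_pos: [0.5164, 0.2421, 0.1683]
eef_rot: [0.498, 0.501, -0.5, 0.501]
ft_force: [0.1, -0.8, 0.2]
width: 0.0142Traceback (most recent call last):
  File "<stdin>", line 7, in <module>
cv2.error: OpenCV(4.12.0) /io/opencv/modules/calib3d/src/undistort.dispatch.cpp:347: error: (-215:Assertion failed) CV_IS_MAT(_src) && CV_IS_MAT(_dst) && (_src->rows == 1 || _src->cols == 1) && (_dst->rows == 1 || _dst->cols == 1) && _src->cols + _src->rows - 1 == _dst->rows + _dst->cols - 1 && (CV_MAT_TYPE(_src->type) == CV_32FC2 || CV_MAT_TYPE(_src->type) == CV_64FC2) && (CV_MAT_TYPE(_dst->type) == CV_32FC2 || CV_MAT_TYPE(_dst->type) == CV_64FC2) in function 'cvUndistortPointsInternal'
```

Run:
```python
from h import *
import pickle
c,d=pickle.load(open("w1.pkl","rb"))
for a in((101,127),(143,130),(124,106),(122,150),(391,203),(437,204),(417,182),(413,222)):
    print(a,onplane(c,a,.075).round(3))
s=r.read_state();print(s["ee_pos"],R.from_quat(s["eef_rot"]).as_matrix().round(3))
print(tool(np.array([.518,.24,.013])-s["ee_pos"]))
```

```text
(101, 127) [0.38  0.141 0.075]
(143, 130) [0.415 0.141 0.075]
(124, 106) [0.401 0.159 0.075]
(122, 150) [0.396 0.123 0.075]
(391, 203) [0.634 0.093 0.075]
(437, 204) [0.676 0.095 0.075]
(417, 182) [0.654 0.113 0.075]
(413, 222) [0.658 0.076 0.075]
[0.51637249 0.24213284 0.16828963] [[-0.001  1.     0.005]
 [-0.001  0.005 -1.   ]
 [-1.    -0.001  0.001]]
[0.62116101 0.00729885 0.00766975]
```

```bash
python3 -m pendant '0.2 0.005 0 0 0 0;0.4 0.005 0 0 0 0;0.6 0.005 0 0 0 0;0.62 0.005 0 0 0 0;0.62 0.005 0 0 0 0'; python3 -m pendant '0 0 0.04 0 0 0;0 0 0.04 0 0 0;0 0 0.06 0 0 0;0 0 0.06 0 0 0'
python3 - <<'E'
from h import *
s=r.read_state();print(s["ee_pos"],R.from_quat(s["eef_rot"]).as_matrix().round(3)[:,1])
c=vision.get_calibration("wrist");p,d=vision.camera("top");q,_=vision.camera("wrist")
a=cv2.resize(p[150:280,190:340],None,fx=2.6,fy=2.6,interpolation=cv2.INTER_CUBIC)
b=cv2.resize(q,(400,300));o=np.zeros((340,800,3),np.uint8);o[:a.shape[0],:a.shape[1]]=a;o[:300,400:]=b;cv2.imwrite("pics/c2.png",o)
E
```

```text
time: 5.8
ee_pos: [0.5181, 0.2409, 0.0142]
eef_rot: [0.499, 0.5, -0.5, 0.501]
ft_force: [0.9, -0.4, 0.8]
width: 0.0145
time: 6.2
ee_pos: [0.5189, 0.2272, 0.0155]
eef_rot: [0.5, 0.501, -0.499, 0.501]
ft_force: [-0.2, -1.0, -0.1]
width: 0.0137
[0.51890524 0.22720541 0.01553892] [1.    0.003 0.002]
```

View pics/c2.png

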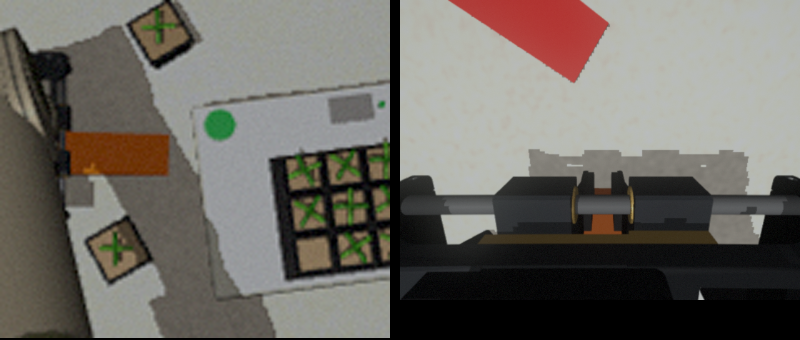

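Fingers are at the wedge's back, centred (the wedge shows between them in the wrist view). Pushing with a gentle left turn.

```bash
python3 -m pendant '0.01 0 0.02 -0.006 0 0;0.014 0.001 0.04 -0.015 0 0;0.014 0.003 0.06 -0.025 0 0;0.014 0.005 0.08 -0.035 0 0;0.014 0.007 0.1 -0.045 0 0;0.014 0.009 0.12 -0.055 0 0;0.014 0.01 0.14 -0.065 0 0;0.014 0.012 0.16 -0.075 0 0'
python3 - <<'E'
from h import *
s=r.read_state();print(s["ee_pos"],R.from_quat(s["eef_rot"]).as_matrix().round(3)[:,1])
c=vision.get_calibration("top");p,d=vision.camera("top");cv2.imwrite("pics/top2.png",p)
h=cv2.cvtColor(p,cv2.COLOR_BGR2HSV)
o=cv2.inRange(h,(3,140,50),(22,255,255));o[:190]=0;o[228:]=0;o[:,:205]=0;o[:,285:]=0
k=max(cv2.findContours(o,cv2.RETR_EXTERNAL,cv2.CHAIN_APPROX_NONE)[0],key=cv2.contourArea)
rc=cv2.minAreaRect(k);print(rc)
for q in cv2.boxPoints(rc):print(q.round(1),onplane(c,q,.005).round(4))
E
```

```text
time: 7.1
ee_pos: [0.5213, 0.1872, 0.0108]
eef_rot: [0.47, 0.529, -0.47, 0.529]
ft_force: [-0.3, 0.6, -1.1]
width: 0.0142
[0.52131043 0.18716435 0.01077828] [ 0.993  0.117 -0.   ]
((246.9098663330078, 205.10260009765625), (16.481861114501953, 35.73216247558594), 86.3086166381836)
[228.6 198. ] [0.552  0.1666 0.005 ]
[264.2 195.7] [0.5587 0.0558 0.005 ]
[265.3 212.2] [0.5071 0.0524 0.005 ]
[229.6 214.5] [0.5004 0.1628 0.005 ]
```

```bash
python3 -m pendant '0 0 0.022 0 0 0;0 0 0.044 0 0 0;0 0 0.066 0 0 0;0 0 0.088 0 0 0;0 0 0.11 0 0 0;0 0 0.132 0 0 0;0 0 0.154 0 0 0;0 0 0.17 0 0 0'
python3 - <<'E'
from h import *
s=r.read_state();print(s["ee_pos"],R.from_quat(s["eef_rot"]).as_matrix().round(3)[:,1])
p,d=vision.camera("scene");q,_=vision.camera("top")
a=cv2.resize(p[150:270,190:390],None,fx=4,fy=4,interpolation=cv2.INTER_CUBIC)
b=cv2.resize(q[180:225,210:300],None,fx=2.6,fy=2.6,interpolation=cv2.INTER_CUBIC);a[:b.shape[0],-b.shape[1]:]=b
cv2.imwrite("pics/c3.png",a)
E
```

```text
time: 7.95
ee_pos: [0.5263, 0.1448, 0.0108]
eef_rot: [0.47, 0.528, -0.47, 0.528]
ft_force: [0.2, 0.3, -0.0]
width: 0.0142
[0.52632287 0.1447909  0.01080519] [0.993 0.116 0.   ]
```

View pics/c3.png

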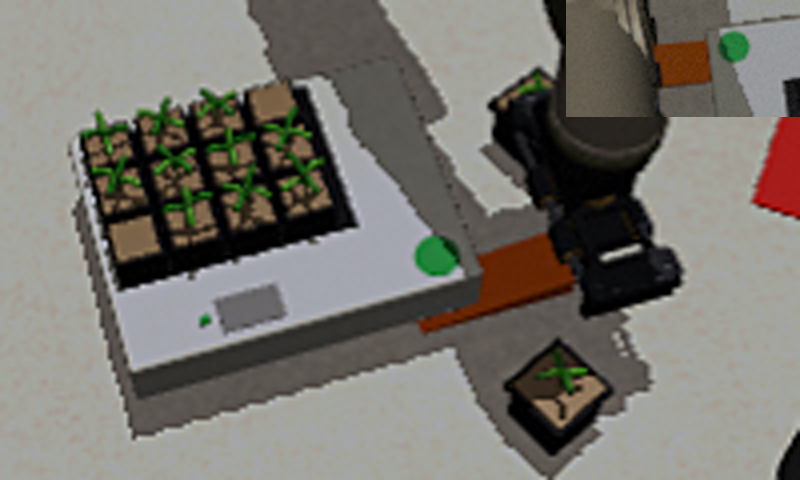

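The wedge has entered under the corner. Its far bottom edge runs from crop (573,288) to (425,328), so I'll check the lateral alignment from that line.

```bash
python3 - <<'E'
from h import *
c=vision.get_calibration("scene")
for a in((425,329),(500,309),(573,289)):print(onplane(c,(190+a[0]/4-.4,150+a[1]/4-.4),0).round(4))
print("spot",onplane(c,(190+437/4-.4,150+256/4-.4),.079).round(4))
E
python3 -m pendant '0 0 0.016 0 0 0;0 0 0.032 0 0 0;0 0 0.048 0 0 0;0 0 0.05 0 0 0'
python3 -m pendant '0 0 0.006 0 0 0;0 0 0.012 0 0 0'
```

```text
[0.5617 0.0115 0.    ]
[0.5549 0.075  0.    ]
[0.5479 0.138  0.    ]
spot [0.5412 0.0227 0.079 ]
time: 8.45
ee_pos: [0.5278, 0.1322, 0.0108]
eef_rot: [0.47, 0.528, -0.47, 0.528]
ft_force: [0.0, -0.3, 0.4]
width: 0.0139
time: 8.65
ee_pos: [0.5281, 0.1301, 0.0108]
eef_rot: [0.47, 0.528, -0.47, 0.528]
ft_force: [-0.6, 0.5, 0.3]
width: 0.0141
```

```bash
python3 -m pendant '0 0 0.008 0 0 0;0 0 0.016 0 0 0'
python3 -m pendant '0 0 0.004 0 0 0;0 0 0.008 0 0 0'
python3 -m pendant '0 0 0.004 0 0 0;0 0 0.008 0 0 0'
```

```text
time: 8.85
ee_pos: [0.5285, 0.1261, 0.0108]
eef_rot: [0.47, 0.528, -0.47, 0.528]
ft_force: [-0.6, 1.7, 0.3]
width: 0.014
time: 9.05
ee_pos: [0.5287, 0.1246, 0.0108]
eef_rot: [0.47, 0.529, -0.47, 0.528]
ft_force: [-0.4, 3.9, 0.2]
width: 0.014
time: 9.25
ee_pos: [0.5289, 0.1231, 0.0108]
eef_rot: [0.47, 0.529, -0.47, 0.528]
ft_force: [-0.8, 7.3, -1.8]
width: 0.0137
```

```bash
python3 -m pendant '0 0 0 0 0 0;0 0 0 0 0 0'
python3 - <<'E'
from h import *
p,d=vision.camera("scene");cv2.imwrite("pics/sc4.png",p);c=vision.get_calibration("scene")
q=cv2.imread("pics/scene0.png")
def sp(p):
    h=cv2.cvtColor(p,cv2.COLOR_BGR2HSV);g=cv2.inRange(h,(50,120,60),(85,255,255));g[:,:285]=0;g[:,312:]=0;g[:205]=0;g[225:]=0
    m=cv2.moments(g,True);return m['m10']/m['m00'],m['m01']/m['m00'],m['m00']
print(sp(q),sp(p))
print(onplane(c,sp(q)[:2],.079),onplane(c,sp(p)[:2],.079))
E
```

```text
time: 9.45
ee_pos: [0.5289, 0.1229, 0.0108]
eef_rot: [0.47, 0.529, -0.47, 0.528]
ft_force: [-1.2, 5.3, -0.4]
width: 0.0139
(298.7325581395349, 213.5581395348837, 86.0) (296.8181818181818, 214.54545454545453, 22.0)
[0.54096372 0.02236271 0.079     ] [0.54332417 0.01584442 0.079     ]
```

```bash
python3 -m pendant '0 0 -0.02 0 0 0;0 0 -0.06 0 0 0;-0.1 0 -0.08 0 0 0;-0.3 0 -0.08 0 0 0;-0.5 0 -0.08 0 0 0;-0.62 0 -0.08 0 0 0;-0.62 0 -0.08 0 0 0' -1
python3 - <<'E'
from h import *
p,d=vision.camera("scene");cv2.imwrite("pics/sc5.png",p);c=vision.get_calibration("scene")
q=cv2.imread("pics/scene0.png")
def sp(p):
    h=cv2.cvtColor(p,cv2.COLOR_BGR2HSV);g=cv2.inRange(h,(50,120,20),(85,255,255));g[:,:285]=0;g[:,312:]=0;g[:205]=0;g[225:]=0
    m=cv2.moments(g,True);return m['m10']/m['m00'],m['m01']/m['m00'],m['m00']
print(sp(q),sp(p),onplane(c,sp(q)[:2],.079),onplane(c,sp(p)[:2],.079))
s=r.read_state();print(tool(np.array([.5405,.022,.10])-s["ee_pos"]),s["ee_pos"])
E
```

```text
time: 10.2
ee_pos: [0.5291, 0.1429, 0.1706]
eef_rot: [0.473, 0.527, -0.468, 0.529]
ft_force: [0.2, -0.2, -0.3]
width: 0.0002
(298.7325581395349, 213.5581395348837, 86.0) (298.61176470588236, 213.5529411764706, 85.0) [0.54096372 0.02236271 0.079     ] [0.54087734 0.02200004 0.079     ]
[ 0.27077538 -0.00680657  0.4855657 ] [0.52781021 0.1426425  0.16786447]
```

The unit hasn't moved (spot within 0.4 mm). Now a test press.

```bash
python3 -m pendant '0 -0.005 0.2 0 0 0;0.1 -0.005 0.4 0 0 0;0.27 -0.005 0.485 0 0 0;0.27 -0.005 0.485 0 0 0;0.33 -0.005 0.485 0 0 0;0.34 -0.005 0.485 0 0 0;0.34 -0.005 0.485 0 0 0'
python3 -m pendant '0.004 0 0 0 0 0;0.008 0 0 0 0 0'
python3 -m pendant '0.004 0 0 0 0 0;0.008 0 0 0 0 0'
```

```text
time: 10.95
ee_pos: [0.5389, 0.022, 0.0802]
eef_rot: [0.469, 0.529, -0.47, 0.528]
ft_force: [-0.4, -0.3, 0.2]
width: 0.0002
time: 11.15
ee_pos: [0.5399, 0.0218, 0.0794]
eef_rot: [0.47, 0.528, -0.47, 0.529]
ft_force: [-0.5, -0.6, 0.2]
width: 0.0008
time: 11.35
ee_pos: [0.5399, 0.0216, 0.0776]
eef_rot: [0.47, 0.528, -0.47, 0.528]
ft_force: [-4.7, 0.9, 14.8]
width: 0.0003
```

```bash
python3 -m pendant '-0.004 0 0 0 0 0;-0.01 0 0 0 0 0;-0.01 0 0 0 0 0'
for i in 1; do python3 -m pendant '0.002 0 0 0 0 0;0.002 0 0 0 0 0';python3 -m pendant '0.002 0 0 0 0 0;0.002 0 0 0 0 0';python3 -m pendant '0.002 0 0 0 0 0;0.002 0 0 0 0 0';python3 -m pendant '0.002 0 0 0 0 0;0.002 0 0 0 0 0';python3 -m pendant '0.002 0 0 0 0 0;0.002 0 0 0 0 0'; done | grep -E "ee_pos|ft"
```

```text
time: 11.65
ee_pos: [0.5396, 0.0214, 0.0795]
eef_rot: [0.47, 0.528, -0.47, 0.528]
ft_force: [0.6, -0.5, 0.7]
width: 0.0003
ee_pos: [0.5394, 0.0213, 0.0786]
ft_force: [-0.4, 0.2, 0.0]
ee_pos: [0.5394, 0.0213, 0.0781]
ft_force: [-0.5, 0.4, 0.6]
ee_pos: [0.5396, 0.0214, 0.0779]
ft_force: [-0.9, 1.0, 2.1]
ee_pos: [0.5396, 0.0214, 0.0778]
ft_force: [-3.1, -0.1, 6.5]
ee_pos: [0.5397, 0.0214, 0.0777]
ft_force: [-5.5, -0.4, 11.3]
```

It gives only about 0.3 mm, against 7.5 mm before. Now the firm final press, easing off the sideways load.

```bash
python3 -m pendant '0.003 -0.003 0 0 0 0;0.003 -0.003 0 0 0 0;0.003 -0.003 0 0 0 0;0.003 -0.003 0 0 0 0'
python3 - <<'E'
from h import *
p,d=vision.camera("scene");a=cv2.resize(p[150:270,190:390],None,fx=4,fy=4,interpolation=cv2.INTER_CUBIC);cv2.imwrite("pics/c5.png",a)
E
```

```text
time: 13.05
ee_pos: [0.5397, 0.0214, 0.0776]
eef_rot: [0.471, 0.528, -0.469, 0.529]
ft_force: [-3.6, -0.4, 15.1]
width: 0.0002
```

View pics/c5.png

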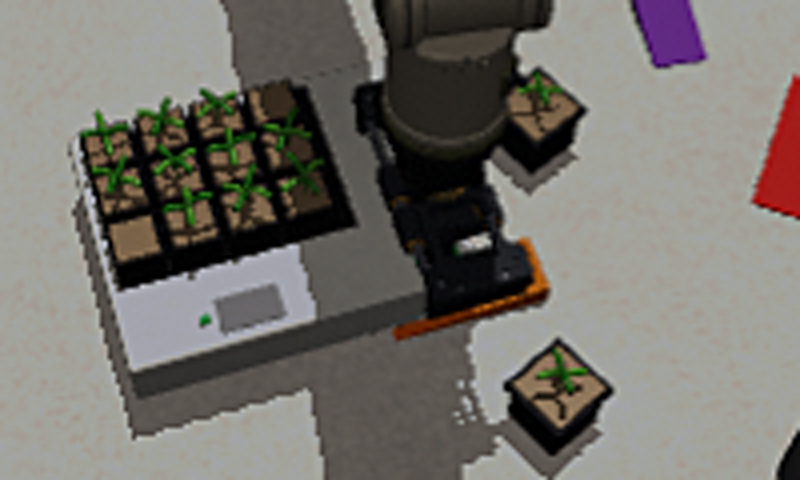

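The unit and pots are unchanged, the wedge is under the corner and the fingers are on the spot. I'll add a little more press, let it settle and hand in.

```bash
python3 -m pendant '0.002 -0.002 0 0 0 0;0.002 -0.002 0 0 0 0;0.002 -0.002 0 0 0 0;0.002 -0.002 0 0 0 0;0.002 -0.002 0 0 0 0;0.002 -0.002 0 0 0 0;0.002 -0.002 0 0 0 0;0.002 -0.002 0 0 0 0'; python3 -c "
from bench import r,close_job
s=r.read_state();print(s['ft_force'],s['ee_pos']);print(close_job())"
```

```text
time: 13.9
ee_pos: [0.5397, 0.0214, 0.0775]
eef_rot: [0.471, 0.528, -0.469, 0.529]
ft_force: [-4.2, -0.5, 17.8]
width: 0.0007
[-4.19398502 -0.46228051 17.80788223] [0.53965618 0.02142352 0.07747987]
the job is handed in; nothing more can be done
None
```

The unit no longer rocks: it stands on the orange wedge, and I handed the job in at 13.9 s while still pressing the green spot with about 18 N.

- **First press:** the corner gave about 7.5 mm at roughly 2 N before the short foot met the bench. It rocked back when released.
- **Wedging:** I pushed the wedge thin end first with two fingertips, turning it slightly to line up, and stopped when the push reached about 7 N. The foot sits about 5 mm off the wedge's centreline.
- **Unit not moved or jacked up:** the camera showed the spot within 0.4 mm of where it started. The fingertips met it at 78 mm, about the same height as in the first press.
- **Test press:** the spot now gives only about 0.3 mm.
- **Surroundings:** the last picture showed both loose pots and the pots on the unit where they were. It did not cover the spray bottle, jar, spatula or beaker, though the arm never went near them.

No check failed. The one oddity was a sideways force of about 4 N during the final press. Two small shifts did not remove it, but the tool position stayed steady.

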